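Clamp the goose-head panel in the gluing jig

TASK

The goose-head panel must be clamped while its glue sets. With closed fingertips, first push the panel along its channel until it is fully home against the dark end stop, then push the red clamp handle over, away from the panel and down, past its dead point until it snaps into lock with the rubber foot pressing on the panel. Only push, do not lift the panel, and leave the tub, the flask and the tape roll standing where they are.

Things in the scene. Friction and masses are not known exactly. Their poses are not given: they have to be found in the camera images.
- jig: Fixed plywood gluing jig, board 330 x 150 x 18 mm. Origin on the table surface; board spans x -110 to +220, y -75 to +75 mm, top at z 18. Its level x axis runs from the steel toggle clamp (x -80 to 0, cheeks 36 mm wide, up to z 78) to the channel's open mouth; z is up. Two pale rails 10 mm high, x +50 to +210, leave a channel 76 mm wide centred on y 0.
- panel: Loose brown panel with a cream goose's head and neck on top, 100 x 70 x 20 mm, 0.1 to 0.22 kg, flat in the channel, sliding freely. Origin: centre of underside; x axis lengthwise along the channel. Starts 20 to 50 mm short of the stop; home, its origin is at jig x +100 mm. Push the middle of its far end towards the jig's -x, fingertips in the channel a few mm above the board.
- stop_face (a point): Centre of the channel-side face of the dark wooden end stop, at the level of the board's top (jig frame x 50, y 0, z 18 mm). The stop is 14 mm thick and its top is 44 mm above the table.
- handle_pivot (a point): Middle of the handle's hinge pin (jig frame x -55, y 0, z 68 mm); the pin lies along the jig's y axis.
- handle_grip (a point): Point on the middle line of the red grip's face that is to be pushed (facing the panel when open, upward when locked), 95 mm out from the pin and 8 mm off the handle's centre line. The red grip is 26 mm wide, 16 mm thick and runs from 48 to 122 mm from the pin.
- handle (a joint): Handle angle, rad. 0: open, almost upright, leaning 13 degrees to the jig's -x; grows as it is pushed towards -x and down. Dead point 0.75; 1.2: locked on its stop, pointing to -x, 8 degrees above level. A spring drives it back to 0 before the dead point and on to 1.2 beyond; past about 0.85 it needs no more push. It takes 5 to 9 N at the grip.
- clamp_foot: Sprung black rubber foot, 20 mm across, under the end of the steel clamp arm; origin: middle of its lower face. Open, the arm slopes up at 46 degrees from jig (x -20, z 63) to about (x +60, z 150 mm). As the handle closes, the arm swings down level and the foot lands at jig x +75, pressing a panel that is home with about 5 N.
- tub: Loose closed white tub with a green band, 94 mm across, 84 mm high, origin at the centre of its base, on the table beside the jig. To be left alone.
- flask: Loose white flask with a red cap, 64 mm across, 120 mm high, origin at the centre of its base, on the table beside the jig. To be left alone.
- tape_roll: Loose tan tape roll lying flat, 90 mm across, 35 mm high, origin at the centre of its base, on the table beside the jig. To be left alone.
There are look-alikes about, which are no part of the job. What is meant by the panel is not pink, and is the smaller of those in its own colour.

How it is judged:
On the way, in this order (a step that is already met when the one before it is completed fails the run):
1. the panel is home against the end stop, within 3.5 mm, while the clamp is still open (x of panel in the frame of jig between 0.096 and 0.1035 m and value of joint handle below 0.4 rad), for 0.2 s.
2. the handle has snapped past its dead point into lock (value of joint handle above 1.14 rad), for 0.2 s.
At the end, for the whole second after the job is handed in: The panel lies flat in the channel, at rest, within 3.5 mm of the end stop; the handle is locked (joint above 1.14 rad) and the rubber foot presses on the panel with more than 2 N (x of panel in the frame of jig between 0.096 and 0.1035 m and z of panel in the frame of jig below 0.022 m and value of joint handle above 1.14 rad and contact force between clamp_foot and panel above 2 N and linear speed of panel below 0.01 m/s); the robot touches nothing.
It fails at once if the panel is lifted more than 12 mm off the board or tipped by more than 0.2 rad (z of panel in the frame of jig above 0.03 m or angle between panel's own z axis and vertical above 0.2 rad).
It fails at once if the tub, the flask or the tape roll is shifted by more than 20 mm or tipped (distance of any of tub, flask, tape_roll from where it was at the start of the episode above 0.02 m or angle between any of tub, flask, tape_roll's own z axis and vertical above 0.25 rad).
It also fails if it takes over 48 s, if anything falls off the work surface, if the arm or the gripper's body presses on something with over 40 N, if the wrist force passes 120 N, or if a joint passes its speed limit or range.

ROBOT

A 6-joint arm with a two-finger parallel gripper is mounted at the origin on the work surface. World frame = base frame: x ahead of the robot, y to its left, z up, the work surface at z = 0. Lengths are in m, angles in rad, forces in N, time in s.
With the tool pointing down it reaches from about 0.35 to 0.925 m from the base axis. Payload 6.4 kg.
Tool frame: the origin (TCP) lies at the centre of the arm's flange, where the gripper is bolted on; the fingertips stand 173 mm ahead of it and the grasp point (between the pads) lies 155 mm ahead of it; z points along the fingers, y is the line along which they close (so a half turn about z gives the same grasp; the last joint's range is limited). The gripper opens to 85 mm and grips with 20 to 120 N. Pads are 22 mm wide; open, the fingers measure 114 mm over their backs; the gripper's body (76 mm by 85 mm) begins 54 mm behind the grasp point. The pads swing forward as they close: fully open they stand 13 mm farther back than shut.
Start: joints at [-1.43, 0.245, 1.558, -0, 1.339, -0.174], TCP at [0.201, -0.618, 0.405] pointing down, gripper open.
Joint ranges: [-3.13, 3.13], [-1.02, 2.26], [0.13, 2.54], [-0.95, 4.09], [0.21, 2.88], [-2.74, 2.74]. Speed limits (rad/s): [2.57, 2.57, 3.14, 3.14, 3.14, 3.14].

INTERFACE

Orientations are given as a unit quaternion [w, x, y, z].
In Python, from rig import goto, move_l, move_joints, gripper_to, hold, solve_ik, observe, get_image, camera_model, MotionError, sign_off, outline_of, place_of gives the robot as it stands. The module is installed in compiled form; this text tells all that it offers. Calls block until the motion is done:
- goto(position, orientation): joint-space move of the TCP to a pose.
- move_l(position, rotation=None, vel=0.15, stop_force=None): straight line of the TCP; rotation=None keeps the orientation; vel is the mean speed in m/s. With stop_force (N) it stops when the force on the tool has changed by that much, and returns True; else False.
- move_joints(angles): joint-space move.
- gripper_to(opening, effort=None): finger opening in m; effort is the grip in N (None keeps the last); returns when the fingers have stopped.
- hold(seconds).
- solve_ik(position, orientation): joint angles nearest the present ones, or None.
- observe(): the state.
- get_image(name): name is "scene" or "side" or "wrist"; returns (picture, depth): 480x640x3 uint8, blue, green, red; 480x640 float32, m along the optical axis (not along the pixel's ray), 0 where there is no reading.
- camera_model(name): a dict with "intrinsics" (3x3 intrinsics, pixels), "rvec" (rotation vector, rad) and "tvec" (3), from world to camera coordinates, as OpenCV has them. Camera axes: x right, y down, z forward; pixel columns grow to the right and rows downward; lengths in m; the calibration is good to about 2 mm. A picture is of the moment at which its call begins: read the wrist's pose just before it. camera_model takes no time and is no camera call; for the wrist camera it gives the pose at the moment of the call.
A pose or a line that the arm cannot do raises MotionError and nothing moves.
- sign_off(): hands the job in; it is judged then, once.
Trained networks look in the newest picture that a camera, given by its name, has taken for a name from the list of things; names that differ only in an ending like _2 or _b are one class to them, and where a whole thing is asked for, a point or a joint stands for the part that bears it (a point fixed in the world has none). Each returns a list of dicts, best first, with "conf" (0 to 1); they miss things now and then, are a little off and sometimes report something else, mostly with a low value. They report only what shows in the picture. A call takes as long as a camera call. They do not tell look-alikes from the thing itself.
- outline_of(camera, thing): "region" (480x640 bool, what is visible of it).
- place_of(camera, thing): "point" ([x, y, z] in m, in world coordinates, good to about 4 mm: a listed point, or the origin of a listed thing).
The state is a dict: "time": time; "qpos": joint angles; "dq": joint speeds; "tau": joint torques, N m; "tcp_pos": TCP position; "orientation": TCP orientation; "ft_force": force on the tool from outside, world axes, zero at the start; "wrist_torque": the same for the moment, N m; "grip_width": finger opening in m; "grip_force": force on a finger pad.
Only numpy, scipy, OpenCV 4.12 (cv2) and the standard library are available. Lean on these libraries where they do the work, as an engineer would, in place of code of your own. Each camera call takes 0.05 s, during which the arm holds its last target. There are 200 camera calls.

## Working session

There is one attempt and no reset: what is moved stays moved. The work goes in short steps, each a Python script; the robot and the scene stay as the last script left them, time stands still between calls to the robot, and variables do not carry over. Pictures are saved under pics/ and viewed, at most 10 in all, crops included, and the job is handed in when it is done.

```bash
mkdir -p pics; ls; python3 - <<'E'
from rig import *
import cv2,numpy as np
for c in("scene","side"):
    im,d=get_image(c); cv2.imwrite(f"pics/{c}0.png",im); np.save(f"pics/{c}0.npy",d)
    for t in("panel","stop_face","handle_pivot","handle_grip","clamp_foot","jig","tub","flask","tape_roll"):
        print(c,t,[(np.round(r["point"],3).tolist(),round(r["conf"],2)) for r in place_of(c,t)])
print(observe()["time"])
E
```

```text
pics
scene panel [([0.568, 0.275, -0.0], 0.73), ([0.782, 0.185, -0.0], 0.72)]
scene stop_face [([0.562, -0.054, 0.022], 0.87)]
scene handle_pivot [([0.52, -0.15, 0.068], 0.86)]
scene handle_grip [([0.522, -0.163, 0.165], 0.81)]
scene clamp_foot [([0.574, -0.037, 0.109], 0.62)]
scene jig [([0.544, -0.097, -0.002], 0.78), ([0.563, -0.054, 0.02], 0.65), ([0.523, -0.149, 0.066], 0.26)]
scene tub [([0.765, 0.028, 0.006], 0.7)]
scene flask [([0.684, -0.131, 0.003], 0.94)]
scene tape_roll [([0.633, -0.259, 0.003], 0.8)]
side panel [([0.575, 0.271, -0.0], 0.94), ([0.6, 0.038, 0.017], 0.87), ([0.776, 0.185, -0.006], 0.81)]
side stop_face [([0.561, -0.051, 0.016], 0.74)]
side handle_pivot [([0.522, -0.151, 0.069], 0.59)]
side handle_grip [([0.523, -0.16, 0.161], 0.56)]
side clamp_foot [([0.567, -0.041, 0.11], 0.54)]
side jig [([0.542, -0.097, 0.002], 0.88), ([0.527, -0.159, 0.16], 0.44)]
side tub [([0.759, 0.032, 0.0], 0.66)]
side flask [([0.687, -0.129, 0.002], 0.63)]
side tape_roll [([0.63, -0.259, -0.001], 0.79)]
1.0
```

View pics/scene0.png

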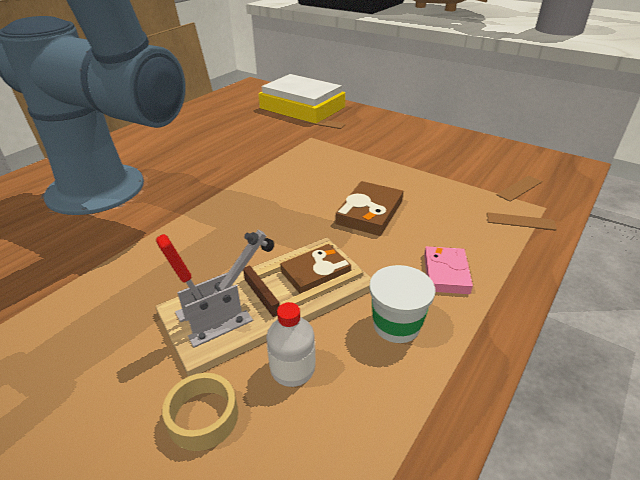

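View pics/side0.png

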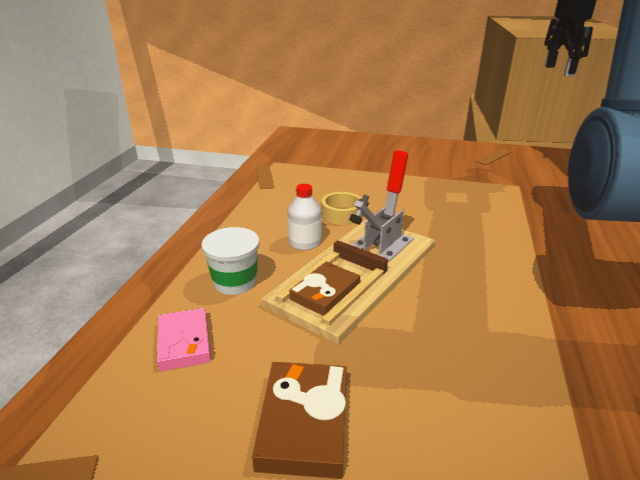

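Candidates in the scene view are the brown panel in the jig channel (315,268), the larger brown block (370,207) and the pink block (447,270). The one in the channel fits: it isn't pink, and it's the smaller of the two brown ones. The clamp is open, with the red handle at (172,258) and the stop at (262,290). The mouth side is clear, with the tub at (402,305), flask at (291,345) and tape at (200,410). Next I'll refine the jig pose from depth and make the confirming crop.

```bash
cat > geo.py <<'E'
import numpy as np, cv2
from rig import camera_model
def cloud(cam,d):
    m=camera_model(cam);K=np.array(m["intrinsics"]);R=cv2.Rodrigues(np.array(m["rvec"],float))[0]
    v,u=np.mgrid[:480,:640]; P=np.stack([(u-K[0,2])/K[0,0]*d,(v-K[1,2])/K[1,1]*d,d],-1)
    W=(P-np.array(m["tvec"]).ravel())@R; W[d<=0]=np.nan; return W
E
python3 - <<'E'
import numpy as np,cv2
from geo import cloud
yaw=np.arctan2(.098,.0405);o=np.array([.5425,-.0985])
e=np.array([np.cos(yaw),np.sin(yaw)]);n=np.array([-e[1],e[0]]);A=[]
print("prior",np.degrees(yaw),o)
for c in("scene","side"):
    W=cloud(c,np.load(f"pics/{c}0.npy")).reshape(-1,3);W=W[np.isfinite(W[:,2])]
    q=np.c_[(W[:,:2]-o)@e,(W[:,:2]-o)@n]
    near=(q[:,0]>-.13)&(q[:,0]<.24)&(abs(q[:,1])<.09)
    k=near&(abs(W[:,2]-.018)<.005)
    (ctr,sz,_)=r=cv2.minAreaRect(W[k,:2].astype(np.float32)*1000);b=cv2.boxPoints(r)
    ed=[b[1]-b[0],b[2]-b[1]];l=max(ed,key=np.linalg.norm);l=l*np.sign(l@e);l/=np.linalg.norm(l)
    print(c,k.sum(),"size",sz,"yaw",np.degrees(np.arctan2(l[1],l[0])),"origin",np.array(ctr)-55*l)
    k=near&(abs(W[:,2]-.038)<.003)&(q[:,0]>.06)
    (ctr,sz,_)=r=cv2.minAreaRect(W[k,:2].astype(np.float32)*1000)
    print(" panel top",k.sum(),sz,ctr)
im=cv2.imread("pics/scene0.png")[170:310,250:490];cv2.imwrite("pics/crop.png",cv2.resize(im,None,fx=3,fy=3,interpolation=cv2.INTER_CUBIC))
E
```

```text
prior 67.5463900210008 [ 0.5425 -0.0985]
scene 6897 size (330.62591552734375, 153.595703125) yaw 68.58225956775773 origin [545.22530953 -99.22053047]
 panel top 1574 (102.4698715209961, 73.58063507080078) (599.9798583984375, 37.82323455810547)
side 4998 size (333.19085693359375, 151.67962646484375) yaw 67.98829548655922 origin [548.25829071 -95.53913507]
 panel top 1713 (101.63626098632812, 72.01353454589844) (602.8896484375, 41.03349685668945)
```

View pics/crop.png

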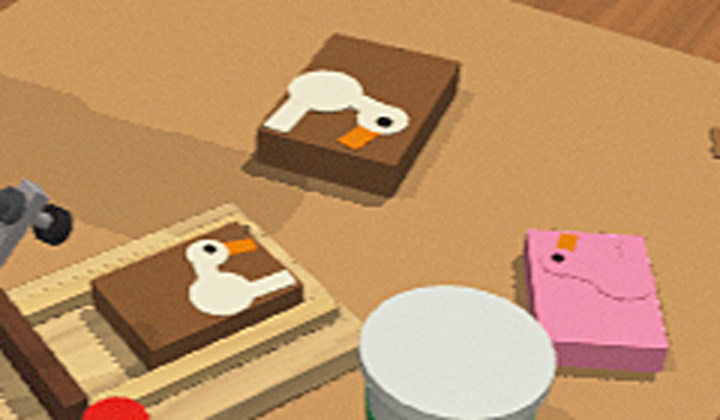

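The crop shows the channel panel is clearly smaller than the brown block above it. Its depth size of 102 x 73 mm matches 100 x 70. The jig fit (331 x 152 mm) also matches, so I'll use yaw 68.2° and origin (0.545, -0.098). Now I'll push the panel.

```bash
cat >> geo.py <<'E'
YAW=np.radians(68.2);O=np.array([.545,-.098])
def tcp(x,tip,y=0):
    e=np.array([np.cos(YAW),np.sin(YAW)]);n=np.array([-e[1],e[0]])
    return [*(O+x*e+y*n),tip+.173]
def quat(s):
    from scipy.spatial.transform import Rotation as Ro
    e=np.array([np.cos(YAW),np.sin(YAW),0])*s;z=np.array([0,0,-1.])
    return Ro.from_matrix(np.c_[e,np.cross(z,e),z]).as_quat()[[3,0,1,2]].tolist()
def jigx(p): return float((np.array(p[:2])-O)@[np.cos(YAW),np.sin(YAW)]), float((np.array(p[:2])-O)@[-np.sin(YAW),np.cos(YAW)])
E
python3 - <<'E'
from rig import *; from geo import *
for s in(1,-1):
    for w in((.235,.12),(.235,.023),(.155,.023),(.155,.26),(-.03,.26),(-.03,.155),(-.13,.11)):
        j=solve_ik(tcp(*w),quat(s)); print(s,w,None if j is None else np.round(j,2))
E
```

```text
1 (0.235, 0.12) [ 0.01  0.35  1.65 -0.    1.15  0.39]
1 (0.235, 0.023) [ 0.01  0.48  1.67 -0.    0.99  0.39]
1 (0.155, 0.023) [-0.11  0.41  1.78 -0.    0.96  0.27]
1 (0.155, 0.26) [-0.11  0.12  1.65 -0.    1.37  0.27]
1 (-0.03, 0.26) [-0.44 -0.02  1.79 -0.    1.37 -0.06]
1 (-0.03, 0.155) [-0.44  0.09  1.88 -0.    1.17 -0.06]
1 (-0.13, 0.11) [-0.62  0.14  1.92 -0.    1.08 -0.24]
-1 (0.235, 0.12) None
-1 (0.235, 0.023) None
-1 (0.155, 0.023) None
-1 (0.155, 0.26) None
-1 (-0.03, 0.26) None
-1 (-0.03, 0.155) None
-1 (-0.13, 0.11) None
```

```bash
python3 - <<'E'
from rig import *; from geo import *; import cv2
q=quat(1)
p=observe()["tcp_pos"]; move_l([p[0],p[1],.46],vel=.25)
gripper_to(0.0,30)
goto(tcp(.235,.28),q)
move_l(tcp(.235,.05),vel=.25)
hit=move_l(tcp(.235,.0235),vel=.08,stop_force=8)
print("down hit",hit,observe()["time"])
hit=move_l(tcp(.168,.0235),vel=.06,stop_force=12)
s=observe();print("A",hit,jigx(s["tcp_pos"]),s["ft_force"])
if not hit:
    hit=move_l(tcp(.148,.0235),vel=.03,stop_force=8)
s=observe();print("B",hit,jigx(s["tcp_pos"]),s["ft_force"],s["time"])
im,d=get_image("side");cv2.imwrite("pics/side1.png",im);np.save("pics/side1.npy",d)
for r in place_of("side","panel"): print(r["point"],r["conf"],jigx(r["point"]))
E
```

```text
down hit False 6.6917
A False (0.16809769749195763, 0.00010657365701577382) [0.45753106 0.11316102 0.16660809]
B True (0.16081348655549071, -3.716572760546766e-05) [1.9580707  2.58082395 0.44578566] 8.35
[0.5739, 0.273, -0.0024] 0.93 (0.3552007722202207, 0.11094422659227876)
[0.776, 0.1839, -0.0069] 0.9 (0.34752612460983373, -0.10979163316787983)
[0.5835, -0.0087, 0.0174] 0.75 (0.0972114460091496, -0.002583556620279183)
```

View pics/side1.png

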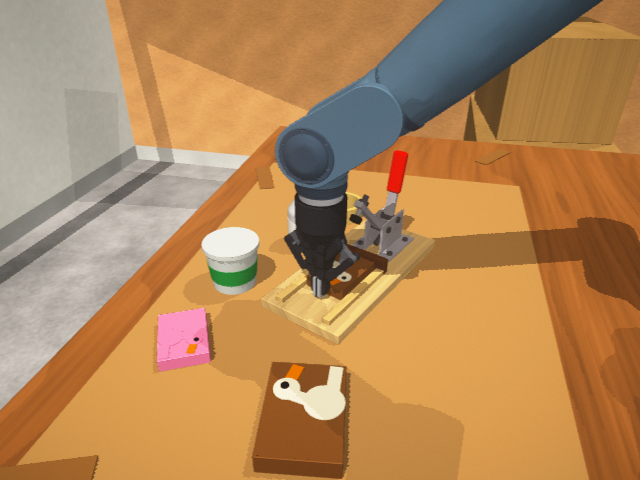

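The panel sits against the dark stop near (370,262), with the fingertips at its far end (320,290). The contact stop came at tip-face jig x ≈ 150 mm, and the network puts the panel at x = 97 mm, so both say it's home. I'll back off, check again and move above the handle.

```bash
python3 - <<'E'
from rig import *; from geo import *; import cv2
hold(.3)
move_l(tcp(.19,.0235),vel=.1); move_l(tcp(.19,.27),vel=.25); move_l(tcp(-.025,.27),vel=.25)
s=observe();print(s["time"],jigx(s["tcp_pos"]))
for c in("scene","side"):
    im,d=get_image(c);cv2.imwrite(f"pics/{c}2.png",im)
    for t in("panel","stop_face","handle_pivot","handle_grip"):
        print(c,t,[(np.round(jigx(r["point"]),4),round(r["point"][2],3)) for r in place_of(c,t)])
E
```

```text
11.3333 (-0.02443428513207173, 8.597971592037151e-05)
scene panel [(array([ 0.0996, -0.0009]), 0.019), (array([0.0669, 0.0006]), 0.11), (array([0.3517, 0.1159]), -0.002), (array([ 0.3486, -0.1123]), -0.001)]
scene stop_face [(array([ 0.047 , -0.0003]), 0.02)]
scene handle_pivot [(array([-0.0561,  0.004 ]), 0.069)]
scene handle_grip [(array([-0.0694, -0.0043]), 0.164)]
side panel [(array([ 0.3488, -0.1111]), -0.004), (array([0.3557, 0.1116]), -0.003), (array([ 0.1015, -0.001 ]), 0.021)]
side stop_face [(array([0.0508, 0.0008]), 0.014)]
side handle_pivot [(array([-0.0588,  0.0031]), 0.071), (array([-0.0646, -0.002 ]), 0.163)]
side handle_grip [(array([-0.064, -0.003]), 0.163)]
```

View pics/scene2.png

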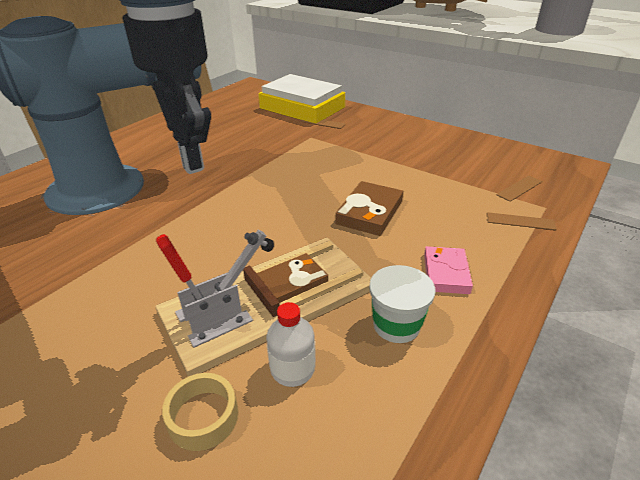

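The panel (290,280) now touches the stop and measures x ≈ 100 mm. The handle is still open at (172,258) and measures as expected. Next I'll push the handle along its arc.

```bash
python3 - <<'E'
from rig import *; from geo import *; import cv2
def arc(q,r=.095):
    t=np.radians(13)+q
    return tcp(-.055-r*np.sin(t)+.008*np.cos(t)+.011, .068+r*np.cos(t)+.008*np.sin(t))
move_l(tcp(-.025,arc(0)[2]-.173),vel=.2)
for q in(0,.15,.3,.45,.6,.75,.88,.98):
    hit=move_l(arc(q),vel=.08,stop_force=35)
    s=observe();print(q,hit,np.round(s["ft_force"],1),round(s["time"],2))
    if hit: break
hold(.3)
for c in("scene","side"):
    im,d=get_image(c);cv2.imwrite(f"pics/{c}3.png",im)
    print(c,[(np.round(jigx(r["point"]),4),round(r["point"][2],3)) for r in place_of(c,"handle_grip")])
E
```

```text
0 False [ 0.  -0.3 -0.7] 13.08
0.15 False [-0.   4.2  5.1] 13.41
0.3 False [0.2 4.5 4.8] 13.73
0.45 False [-0.6  3.7  4.2] 14.06
0.6 False [0.  0.5 2.8] 14.38
0.75 False [-0.3  1.2 -0.4] 14.71
0.88 False [ 1.  -0.   0.6] 15.02
0.98 False [0.1 0.5 0.6] 15.28
scene []
side [(array([-0.1462, -0.0058]), 0.089)]
```

View pics/scene3.png

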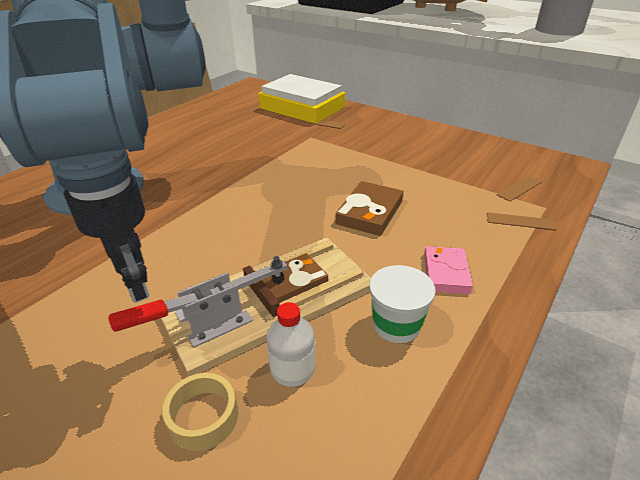

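The handle is down at (138,315), with the grip measured at x -146, z 89 mm (locked would be -148, 89.5). The foot rests on the panel at (278,275). I'll retract straight up and do a final check.

```bash
python3 - <<'E'
from rig import *; from geo import *
p=observe()["tcp_pos"]; move_l([p[0],p[1],p[2]+.15],vel=.2); hold(.3)
for c in("scene","side"):
    get_image(c)
    for t in("panel","handle_grip","clamp_foot"):
        print(c,t,[(np.round(jigx(r["point"]),4),round(r["point"][2],3)) for r in place_of(c,t)])
s=observe();print(s["time"],s["ft_force"])
E
```

```text
scene panel [(array([ 0.348 , -0.1118]), 0.0), (array([0.3563, 0.1153]), -0.0), (array([ 0.0981, -0.0014]), 0.019)]
scene handle_grip [(array([-0.1476, -0.0014]), 0.09)]
scene clamp_foot [(array([ 0.0743, -0.0011]), 0.04)]
side panel [(array([0.3544, 0.111 ]), -0.0), (array([0.0993, 0.001 ]), 0.018), (array([ 0.3486, -0.1099]), -0.003)]
side handle_grip [(array([-0.1418, -0.0035]), 0.087)]
side clamp_foot [(array([0.0728, 0.001 ]), 0.037)]
17.3833 [-0.24214817 -0.3502687   0.11605821]
```

```bash
python3 -c "
from rig import sign_off; print(sign_off())"
```

```text
the job is handed in; nothing more can be done
None
```

The job is handed in: the panel is home against the end stop (measured 98–99 mm), the clamp handle is locked, the rubber foot sits on the panel, and the arm is clear. The foot's pressing force was not measured directly, and sign-off returned no verdict.

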